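# Load the watch-cleaning basket stack

### The job

Load the basket stack for the watch-cleaning machine on its carrier: the deep basket goes at the bottom in the carrier's collar, then the four-compartment basket, then the shallow basket, and the lid on top, each sitting fully down and level in the one beneath. Keep the baskets upright all the time so that no parts spill, and leave the bottle, the watch head, the white die and the loupe where they are.

Things in the scene. Friction and masses are not known exactly. Their poses are not given: they have to be found in the camera images.
- deep_center (a point): Deep cleaning basket: round, steel, outside diameter 54 mm, inside 49 mm, 42 mm tall, undivided, brass plates lying in it (fixed). Tapered foot (lowest 6 mm, 38 to 45 mm wide) drops into the open top beneath; the 54 mm body above it then rests on that rim. Point: on the axis, half-way up (21 mm above underside); z up. Grip across the outside of the wall, fingertips above the foot.
- quarter_center (a point): Four-compartment basket: same steel, diameters and foot (6 mm) as the deep one, but 32 mm tall and divided by a cross partition, small wheels in it. Stands in the open top of the deep one, its body on the rim. Point: on the axis, half-way up (16 mm above underside); z up. Grip as the deep one.
- shallow_center (a point): Shallow basket: same steel, diameters and foot (6 mm) as the deep one, but 24 mm tall, with one 20 mm ring standing in the middle of its floor and tiny screws round it. Point: on the axis, half-way up (12 mm above underside); z up. Grip as the deep one.
- cover_center (a point): Lid: perforated steel disc, 54 mm diameter, 3.5 mm thick, the same 6 mm foot beneath it, which goes into the shallow basket; 30 mm tall overall with the round knob in the middle of its top: 16 mm diameter, from 14.5 to 30 mm above the underside (thin stem below). Point: on the axis, 15 mm above the underside; z up. Grip the knob from above.
- carrier_seat (a point): Carrier, fixed to the bench: dark round base plate 76 mm across, on it an empty bright steel collar 62 mm outside, 49 mm inside, its top 16 mm above the bench, two small ears reaching 43 mm from the axis. The deep basket's foot goes into the collar, its body rests on the collar's top. Point: centre of the collar's top plane; z up.
- bottle: Bystander: amber bottle with white cap, 42 mm diameter, 82 mm tall, standing; origin at the centre of its underside. Baskets, lid, carrier and bystanders swap places from start to start, at least 110 mm between centres. Fixed equipment (up to 120 mm tall, a press 216 mm) stands only near the far edge and sides of the bench, over 80 mm away.
- watchhead: Bystander: steel watch head without bracelet, black dial, 41 mm across (50 mm over the lugs), 12 mm tall, lying face up; origin at the centre of its underside.
- die: Bystander: white nylon press die, a stepped disc 42 mm in diameter, 22 mm tall; origin at the centre of its underside.
- loupe: Bystander: black conical eye loupe, 34 mm diameter at the bottom, 32 mm tall, standing; origin at the centre of its underside.
Things that resemble listed ones, but are neither listed nor needed, are in the scene too. What is shaped like the part that bears shallow_center but red is not meant. What is shaped like the part that bears cover_center but pink is not meant.

How it is judged:
By the outcome, as a careful person would: the job done as asked, in the order asked, and still so for the second after the job is handed in, with the robot touching nothing.
It also fails if it takes over 112 s, if anything falls off the work surface, if the arm or the gripper's body presses on something with over 40 N, if the wrist force passes 120 N, or if a joint passes its speed limit or range.

### The arm

A 6-joint arm with a two-finger parallel gripper is mounted at the origin on the work surface. World frame = base frame: x ahead of the robot, y to its left, z up, the work surface at z = 0. Lengths are in m, angles in degrees, forces in N, time in s.
With the tool pointing down it reaches from about 0.4 to 0.825 m from the base axis. Payload 7 kg.
Tool frame: the origin (TCP) lies midway between the tips of the shut fingers; the grasp point (between the pads) lies 19 mm behind it; z points along the fingers, y is the direction in which the jaws open and shut (so a half turn about z gives the same grasp; the last joint's range is limited). The gripper opens to 88 mm and grips with 3 to 60 N. Pads are 19 mm wide; open, the fingers measure 130 mm over their backs; the gripper's body (78 mm by 193 mm) begins 47 mm behind the grasp point.
Start: joints at [88.585, 20.546, 0.682, 0, -70.136, -16.507], TCP at [0.208, 0.642, 0.227] pointing down, gripper open.
Joint ranges: [-176.03, 176.03], [-82.01, 121.73], [-58.28, 71.71], [-173.87, 95.51], [-174.79, -0.11], [-173.66, 173.66]. Speed limits (degrees/s): [136.94, 136.94, 172.46, 180, 180, 180].

### API

Orientations are given as [roll, pitch, yaw] about the fixed x, y, z axes, in that order (R = Rz(yaw) Ry(pitch) Rx(roll)).
In Python, from plant import sensors, cams, job gives the robot as it stands.
- The arm moves only by the tool move_arm, never from a script. Its argument "commands" is a list of rows, each a list of 7 numbers: the finger opening in cm, from 0 to 8.76, then the shift along the tool's x, y, z in cm, then the turn, a rotation vector about the tool's x, y, z in rad. In form: [[hand, x, y, z, wx, wy, wz], ...]. A call has exactly 8 rows; each row is the pose to reach, as a shift and turn from the pose commanded when the call began, along the tool's axes at that moment; what a row does not reach only later rows make up. A row lasts 1/8 s, in which the tool goes at most 62.5 mm and 10.7 degrees, less where a joint would pass 70% of its speed; a pose out of reach is approached as far as the arm can. A call with a gripper value outside its range is refused whole. The fingers move at their own pace and stop on an object; the grip force is fixed at half the most. Time passes only in rows, so rows that repeat a pose let the fingers close, or fill a call up. It gives the time, the measured TCP pose, the force and the opening at its end, in the units of the state.
- sensors.get_obs(): the state, without advancing time (a new reading comes with each control period).
- cams.snapshot(name): name is "side" or "top"; returns a dict with "frame" (384x512x3 uint8, red, green, blue), "camera_matrix" (3x3 intrinsics, pixels), "R" (3x3) and "t" (3): a world point X has camera coordinates R X + t. Camera axes: x right, y down, z forward; pixel columns grow to the right and rows downward; lengths in m; the calibration is good to about 2 mm. A picture is of the moment at which its call begins. There is no depth.
- job.close_job(): hands the job in, once; it reports no verdict.
The state is a dict: "clock": time; "joint_pos": joint angles; "qvel": joint speeds; "tau": joint torques, N m; "tool_pos": TCP position; "orientation": TCP orientation; "force": force on the tool from outside, world axes, zero at the start; "moment": the same for the moment, N m; "opening": finger opening in m.
Only numpy, scipy, OpenCV 4.12 (cv2) and the standard library are available. Lean on these libraries where they do the work, as an engineer would, in place of code of your own. Each camera call takes 0.05 s, during which the arm holds its last target.

## Working session

There is one attempt and no reset: what is moved stays moved. The work goes in short steps, Python scripts to look and compute and a tool call to move; the robot and the scene stay as the last step left them, time stands still between calls to the robot, and variables do not carry over. Pictures are saved under pics/ and viewed, and the job is handed in when it is done.

Besides the shell and the picture viewer there is one more tool, called after "Call:" as a command line: name --pt "numbers of a row" for each row, then --argument value for the rest. move_arm: Moves the arm, as the interface text tells. Its arguments: {"type":"object","properties":{"commands":{"type":"array"}},"required":["commands"]}

```bash
mkdir -p pics; ls; python3 - <<'E'
from plant import sensors,cams
import cv2,pickle
print(sensors.get_obs())
for n in("side","top"):
    s=cams.snapshot(n); pickle.dump(s,open(f"pics/{n}0.pkl","wb"))
    cv2.imwrite(f"pics/{n}0.png",cv2.resize(s["frame"][:,:,::-1],(800,600),interpolation=cv2.INTER_CUBIC))
    print(n,s["camera_matrix"],s["R"],s["t"])
E
```

```text
pics
{'clock': 0.0, 'joint_pos': array([ 8.85841248e+01,  2.05900103e+01,  6.32702390e-01, -1.86619867e-02,
       -7.01361408e+01, -1.65073724e+01]), 'qvel': array([ 0.03538297, -0.04587717,  0.03094545, -0.04419459, -0.00222789,
        0.04227958]), 'tau': array([-3.99249475e-04, -5.82712662e+01,  2.93063700e+01,  6.99740991e+00,
        6.98400821e-03, -1.65924876e-04]), 'tool_pos': array([0.20760486, 0.64175757, 0.22563522]), 'orientation': array([ 1.79905418e+02, -9.73437870e-03, -1.79295949e+01]), 'force': array([-0.57320593,  0.47258152,  0.12403486]), 'moment': array([-0.0498029 ,  0.03083856, -0.01925386]), 'opening': 0.08757069837573521}
side [[354.8226469    0.         253.79607234]
 [  0.         354.8226469  190.23951102]
 [  0.           0.           1.        ]] [[-0.99593906 -0.08965818 -0.00817278]
 [-0.04940314  0.62014672 -0.78292872]
 [ 0.07526429 -0.77934553 -0.62205774]] [0.51392764 0.04475071 0.74673458]
top [[422.28723214   0.         255.5299124 ]
 [  0.         422.28723214 190.77345676]
 [  0.           0.           1.        ]] [[ 0.02122265 -0.9994598   0.025094  ]
 [-0.98685191 -0.0249643  -0.15968749]
 [ 0.16022768 -0.02137507 -0.98684862]] [-0.01945682  0.51759211  1.0027041 ]
```

View pics/top0.png

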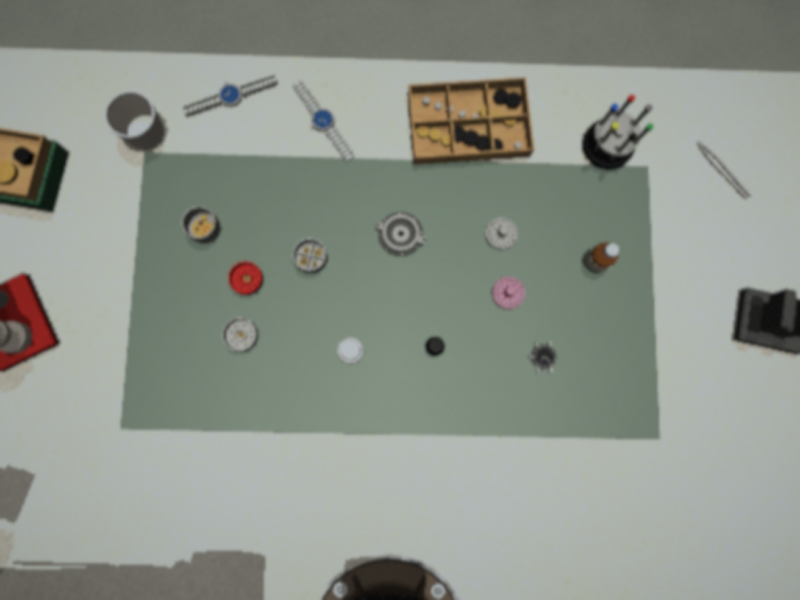

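View pics/side0.png

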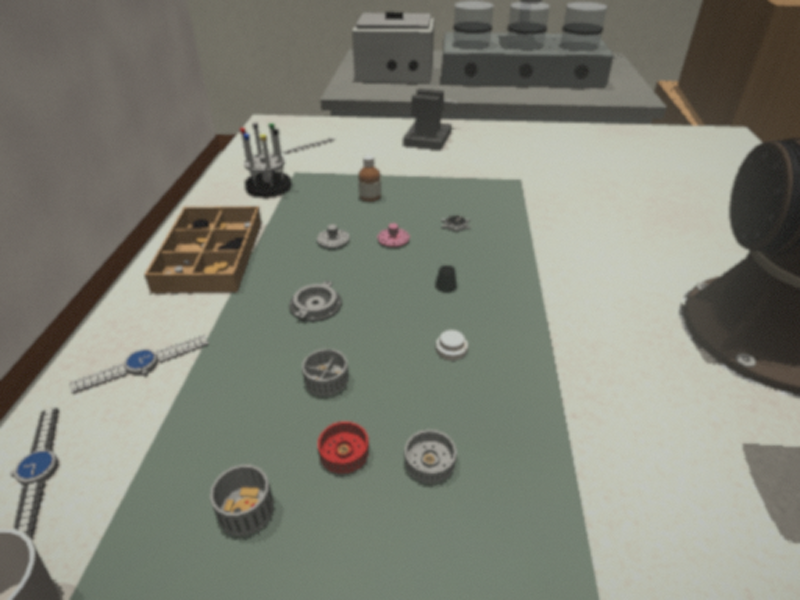

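Candidates, with pixels in the 800x600 top view:
- Deep basket: the steel one with brass plates (202,225).
- Four-compartment basket: (310,256).
- Shallow basket: steel (241,335), with the red lookalike at (246,278) ruled out.
- Lid: steel (502,233), with the pink lookalike at (509,293) ruled out.
- Carrier: (401,233).

I'll check these choices in close crops.

```bash
cat > h.py <<'E'
import cv2,pickle,numpy as np
from scipy.optimize import least_squares
def crop(s,c,half=22,k=8):
    x,y=int(c[0]),int(c[1]); f=s["frame"][y-half:y+half,x-half:x+half,::-1]
    im=cv2.resize(f,None,fx=k,fy=k,interpolation=cv2.INTER_CUBIC)
    for i in range(0,2*half,5):
        cv2.putText(im,str(x-half+i),(i*k,8),0,.3,(0,255,255),1);cv2.putText(im,str(y-half+i),(0,i*k+4),0,.3,(0,255,255),1)
        cv2.line(im,(i*k,10),(i*k,14),(0,255,255),1);cv2.line(im,(20,i*k),(24,i*k),(0,255,255),1)
    return im
def proj(s,X):
    c=np.atleast_2d(X)@s["R"].T+s["t"]; p=c@s["camera_matrix"].T; return p[:,:2]/p[:,2:]
def back(s,uv,z):
    d=s["R"].T@np.linalg.inv(s["camera_matrix"])@np.array([uv[0],uv[1],1.]); o=-s["R"].T@s["t"]
    return o+d*(z-o[2])/d[2]
def circ(c,r,z):
    a=np.linspace(0,2*np.pi,72,endpoint=False); return np.c_[c[0]+r*np.cos(a),c[1]+r*np.sin(a),0*a+z]
E
python3 - <<'E'
from h import *
T=pickle.load(open("pics/top0.pkl","rb"));S=pickle.load(open("pics/side0.pkl","rb"))
q=.64
t=[(202,225),(310,256),(241,335),(401,233),(502,233)]
s=[(242,498),(326,372),(430,456),(316,300),(333,236)]
row=lambda I,L:np.hstack([crop(I,(a*q,b*q),20,6) for a,b in L[:3]])
row2=lambda I,L:np.hstack([crop(I,(a*q,b*q),20,6) for a,b in L[3:]])
cv2.imwrite("pics/c1.png",np.vstack([row(T,t),row(S,s)]))
cv2.imwrite("pics/c2.png",np.vstack([row2(T,t),row2(S,s)]))
E
```

```text
(no output)
```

View pics/c1.png

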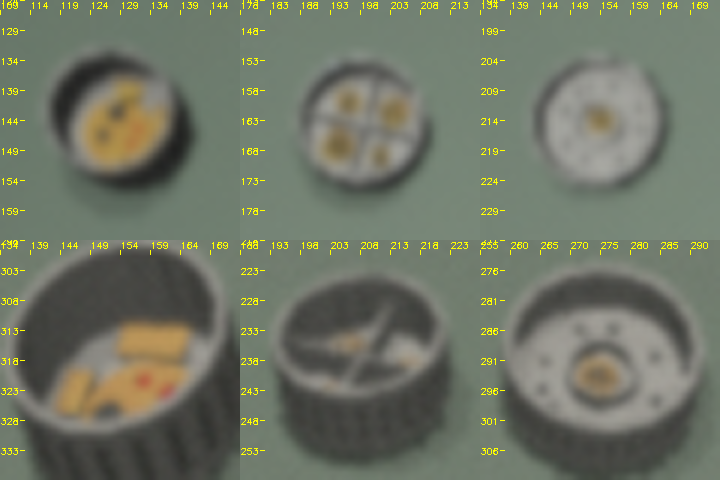

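View pics/c2.png

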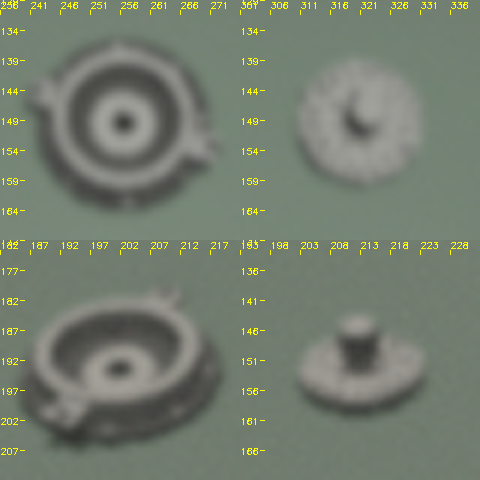

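```bash
cat > ov.py <<'E'
from h import *
# name: xy, rings[(r,z)]
RINGS=dict(deep=[(.027,.042),(.0245,.042),(.027,.006)],quarter=[(.027,.032),(.0245,.032),(.027,.006)],shallow=[(.027,.024),(.0245,.024),(.027,.006)],
 carrier=[(.031,.016),(.0245,.016),(.038,.0)],lid=[(.027,.0095),(.027,.006),(.008,.030)])
def overlay(s,name,xy,k=10,half=20,dz=0):
    c=proj(s,[xy[0],xy[1],.02+dz])[0]; x,y=int(c[0])-half,int(c[1])-half
    f=s["frame"][y:y+2*half,x:x+2*half,::-1]; im=cv2.resize(f,None,fx=k,fy=k,interpolation=cv2.INTER_CUBIC)
    for (r,z),col in zip(RINGS[name],[(0,0,255),(0,255,0),(255,0,0)]):
        p=(proj(s,circ(xy,r,z+dz))-[x-.5,y-.5])*k
        cv2.polylines(im,[np.int32(p*16)],True,col,1,cv2.LINE_AA,4)
    return im
E
python3 - <<'E'
from ov import *
T=pickle.load(open("pics/top0.pkl","rb"));S=pickle.load(open("pics/side0.pkl","rb"))
q=.64
t=dict(deep=(202,225),quarter=(310,256),shallow=(241,335),carrier=(401,233),lid=(502,233))
s=dict(deep=(242,490),quarter=(326,365),shallow=(430,448),carrier=(316,298),lid=(333,238))
h=dict(deep=.03,quarter=.02,shallow=.015,carrier=.012,lid=.009)
hs=dict(deep=.042,quarter=.032,shallow=.024,carrier=.016,lid=.0095)
E={}
for n in t:
    a=back(T,np.array(t[n])*q,h[n]); b=back(S,np.array(s[n])*q,hs[n]); E[n]=((a+b)/2)[:2]
    print(n,a[:2].round(4),b[:2].round(4))
pickle.dump(E,open("E.pkl","wb"))
N=list(E)
cv2.imwrite("pics/o1.png",np.vstack([np.hstack([overlay(I,n,E[n],6) for n in N[:3]]) for I in(T,S)]))
cv2.imwrite("pics/o2.png",np.vstack([np.hstack([overlay(I,n,E[n],7) for n in N[3:]]) for I in(T,S)]))
E
```

```text
deep [0.6315 0.314 ] [0.6316 0.3214]
quarter [0.5872 0.1389] [0.5868 0.1447]
shallow [0.456 0.244] [0.4589 0.2465]
carrier [ 0.6319 -0.0086] [ 0.6303 -0.    ]
lid [ 0.6374 -0.177 ] [ 0.6369 -0.1679]
```

View pics/o1.png

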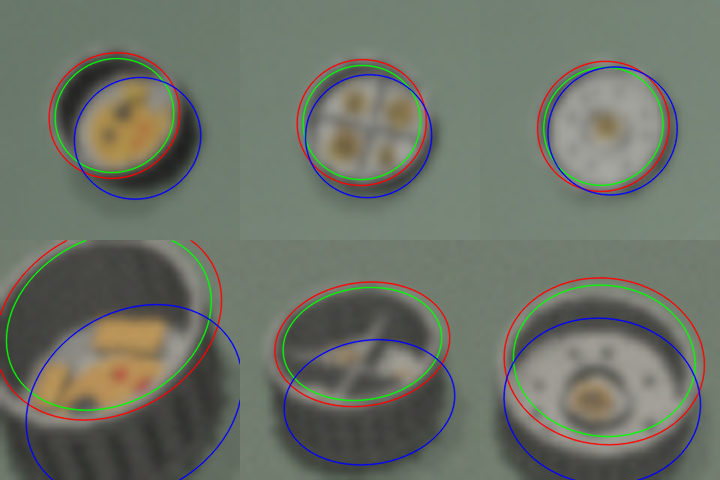

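View pics/o2.png

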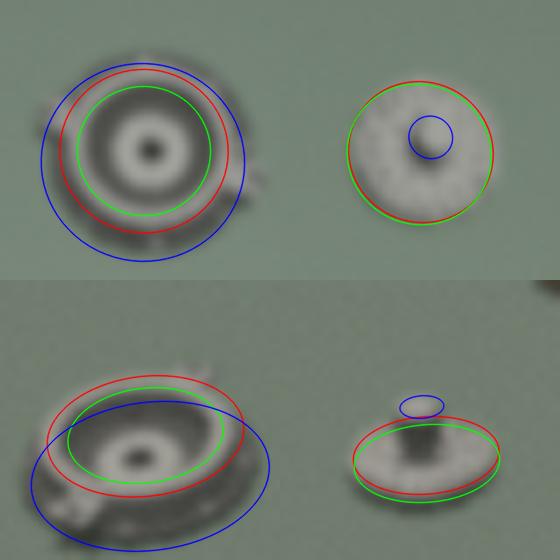

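```bash
cat > fit.py <<'E'
from ov import *
def score(g,s,name,xy,rings,dz=0):
    tot=0
    for r,z,sg in rings:
        a=proj(s,circ(xy,r+.0015,z+dz)).astype(np.float32); b=proj(s,circ(xy,r-.0015,z+dz)).astype(np.float32)
        A=cv2.remap(g,a[:,:1],a[:,1:],cv2.INTER_LINEAR).ravel(); B=cv2.remap(g,b[:,:1],b[:,1:],cv2.INTER_LINEAR).ravel()
        tot+=np.mean(sg*(B-A))
    return tot
FR=dict(deep=[(.027,.042,1),(.0245,.042,-1)],quarter=[(.027,.032,1),(.0245,.032,-1)],shallow=[(.027,.024,1),(.0245,.024,-1)],carrier=[(.031,.016,1),(.0245,.016,-1)],lid=[(.027,.0095,1),(.008,.03,.5)])
def fit(s,name,xy0,dz=0,rad=.01,rings=None):
    g=cv2.cvtColor(s["frame"],cv2.COLOR_RGB2GRAY).astype(np.float32); best=None
    for st,R in((.001,rad),(.00025,.001)):
        c=best[1] if best else np.array(xy0)
        for dx in np.arange(-R,R+1e-9,st):
            for dy in np.arange(-R,R+1e-9,st):
                v=score(g,s,name,c+[dx,dy],rings or FR[name],dz)
                if best is None or v>best[0]: best=(v,c+[dx,dy])
    return best
E
python3 - <<'E'
from fit import *
T=pickle.load(open("pics/top0.pkl","rb"));S=pickle.load(open("pics/side0.pkl","rb"))
E=pickle.load(open("E.pkl","rb")); G={}
for n in E:
    a=fit(T,n,E[n]);b=fit(S,n,E[n]); G[n]=(a[1],b[1]); print(n,"top",a[1].round(4),round(a[0],1),"side",b[1].round(4),round(b[0],1))
pickle.dump(G,open("G.pkl","wb"));N=list(E)
cv2.imwrite("pics/p1.png",np.vstack([np.hstack([overlay(I,n,G[n][i],6) for n in N[:3]]) for i,I in enumerate((T,S))]))
cv2.imwrite("pics/p2.png",np.vstack([np.hstack([overlay(I,n,G[n][i],7) for n in N[3:]]) for i,I in enumerate((T,S))]))
E
```

```text
deep top [0.6351 0.3185] 15.8 side [0.6353 0.3197] 49.1
quarter top [0.5903 0.1408] 14.0 side [0.59  0.142] 28.6
shallow top [0.4584 0.2485] 10.0 side [0.4592 0.248 ] 34.8
carrier top [ 0.6334 -0.0073] 52.6 side [ 0.6341 -0.0036] 43.5
lid top [ 0.6392 -0.1762] 16.2 side [ 0.6384 -0.1715] 17.6
```

View pics/p1.png

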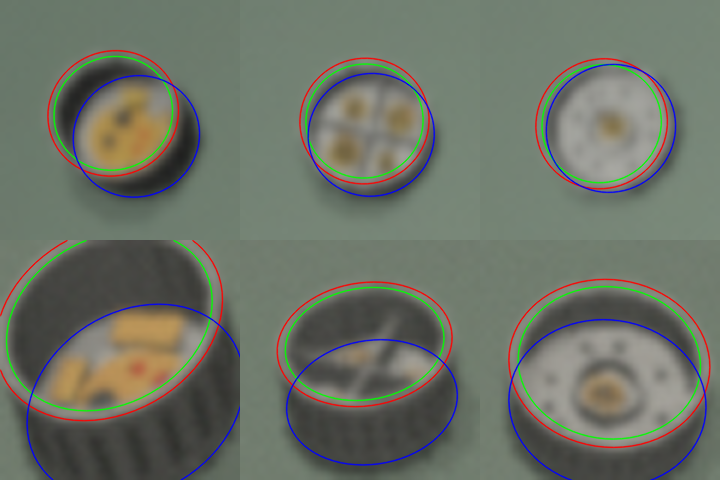

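View pics/p2.png

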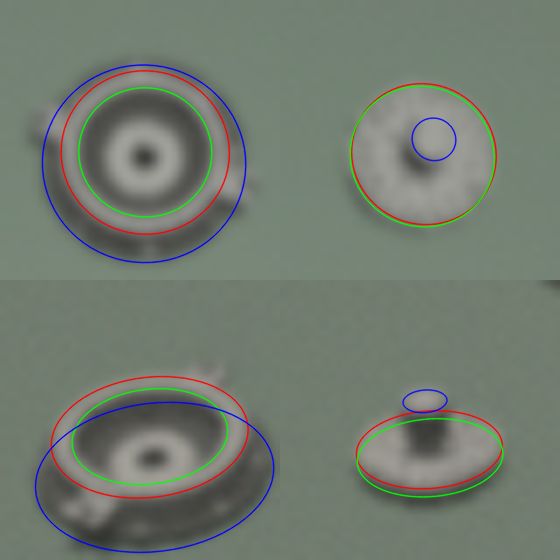

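```bash
cat > go.py <<'E'
from plant import sensors
import numpy as np
from scipy.spatial.transform import Rotation as R
# print tool-frame shifts (cm) and turn from measured pose to each world waypoint
def go(*w,yaw=-90):
    o=sensors.get_obs(); Rm=R.from_euler('xyz',o["orientation"],degrees=True)
    print("t",round(float(o["clock"]),2),"pos",o["tool_pos"].round(4),"rpy",o["orientation"].round(2),"F",o["force"].round(1),"open",round(float(o["opening"]),4))
    for p in w:
        d=Rm.inv().apply(np.array(p)-o["tool_pos"])*100
        r=(Rm.inv()*R.from_euler('xyz',[180,0,yaw],degrees=True)).as_rotvec()
        print(p,"shift cm",d.round(2),"turn",r.round(4))
E
python3 -c "
from go import *
go((.30,.52,.226),(.40,.40,.226),(.52,.36,.21),(.635,.319,.14))"
```

```text
t 0.1 pos [0.2076 0.6418 0.2257] rpy [ 1.7991e+02 -1.0000e-02 -1.7930e+01] F [-0.1  0.1 -0.5] open 0.0871
(0.3, 0.52, 0.226) shift cm [ 1.254e+01  8.750e+00 -1.000e-02] turn [ 1.2000e-03 -1.1000e-03  1.2579e+00]
(0.4, 0.4, 0.226) shift cm [25.75 17.08  0.  ] turn [ 1.2000e-03 -1.1000e-03  1.2579e+00]
(0.52, 0.36, 0.21) shift cm [38.4  17.19  1.6 ] turn [ 1.2000e-03 -1.1000e-03  1.2579e+00]
(0.635, 0.319, 0.14) shift cm [50.6  17.54  8.61] turn [ 1.2000e-03 -1.1000e-03  1.2579e+00]
```

Call:
move_arm --pt "8.7 3.5 2.5 0 0 0 0.16" --pt "8.7 8 5.5 0 0 0 0.32" --pt "8.7 12.5 8.7 0 0 0 0.48" --pt "8.7 17 11.5 0 0 0 0.64" --pt "8.7 21.5 14.5 0 0 0 0.8" --pt "8.7 25.8 17 0 0 0 0.96" --pt "8.7 31 17.1 0 0 0 1.11" --pt "8.7 36 17.2 1 0 0 1.258"

```text
clock: 1.1
tool_pos: [0.4989, 0.3672, 0.2174]
orientation: [-179.9, 0.1, -90.3]
force: [-0.1, 1.7, -0.4]
opening: 0.0876
```

```bash
python3 -c "
from go import *
go((.635,.319,.12),(.635,.319,.05),(.635,.319,.011))"
```

```text
t 1.1 pos [0.4989 0.3672 0.2174] rpy [-1.7993e+02  8.0000e-02 -9.0270e+01] F [-0.1  1.7 -0.4] open 0.0876
(0.635, 0.319, 0.12) shift cm [  4.77 -13.62   9.75] turn [-0.0012  0.0015 -0.0047]
(0.635, 0.319, 0.05) shift cm [  4.78 -13.61  16.75] turn [-0.0012  0.0015 -0.0047]
(0.635, 0.319, 0.011) shift cm [  4.78 -13.6   20.65] turn [-0.0012  0.0015 -0.0047]
```

Call:
move_arm --pt "8.7 1 -3 2 0 0 0" --pt "8.7 2.5 -7 4.5 0 0 0" --pt "8.7 4 -11 7 0 0 0" --pt "8.7 4.7 -13.4 10 0 0 0" --pt "8.7 4.7 -13.5 13 0 0 0" --pt "8.7 4.7 -13.5 15 0 0 0" --pt "8.7 4.7 -13.5 15 0 0 0" --pt "8.7 4.7 -13.5 15 0 0 0"

```text
clock: 2.1
tool_pos: [0.6327, 0.3215, 0.0679]
orientation: [-179.9, 0.0, -89.9]
force: [0.1, 0.1, 0.3]
opening: 0.0869
```

```bash
cat > shot.py <<'E'
from ov import *
from plant import cams
def shot(tag,pt,half=35,k=5):
    out=[]
    for n in("top","side"):
        s=cams.snapshot(n); pickle.dump(s,open(f"pics/{n}{tag}.pkl","wb")); c=proj(s,pt)[0]
        x,y=int(np.clip(c[0],half,512-half)),int(np.clip(c[1],half,384-half)); out.append(crop(s,(x,y),half,k))
    cv2.imwrite(f"pics/s{tag}.png",np.hstack(out))
E
python3 -c "
from go import *
from shot import *
go((.635,.319,.01))
shot('1',[.635,.319,.05])"
```

```text
t 2.1 pos [0.6327 0.3215 0.0679] rpy [-1.7992e+02  4.0000e-02 -8.9950e+01] F [0.1 0.1 0.3] open 0.0869
(0.635, 0.319, 0.01) shift cm [ 0.26 -0.22  5.79] turn [-0.0015  0.0008  0.0009]
```

View pics/s1.png

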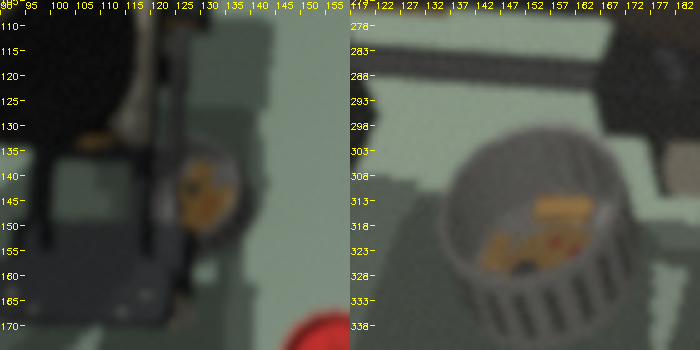

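Call:
move_arm --pt "8.7 0.15 -0.1 0.8 0 0 0" --pt "8.7 0.26 -0.22 2 0 0 0" --pt "8.7 0.26 -0.22 3.2 0 0 0" --pt "8.7 0.26 -0.22 4.4 0 0 0" --pt "8.7 0.26 -0.22 5.3 0 0 0" --pt "8.7 0.26 -0.22 5.7 0 0 0" --pt "8.7 0.26 -0.22 5.7 0 0 0" --pt "8.7 0.26 -0.22 5.7 0 0 0"

```text
clock: 3.2
tool_pos: [0.6348, 0.3184, 0.01]
orientation: [-180.0, 0.0, -90.0]
force: [-1.0, 0.5, 0.2]
opening: 0.0872
```

```bash
python3 -c "
from go import *
from shot import *
go((.635,.319,.01))
shot('2',[.635,.319,.05])"
```

```text
t 3.2 pos [0.6348 0.3184 0.01  ] rpy [-1.7996e+02  3.0000e-02 -8.9990e+01] F [-1.   0.5  0.2] open 0.0872
(0.635, 0.319, 0.01) shift cm [-0.06 -0.02  0.  ] turn [-0.0006  0.0004  0.0001]
```

View pics/s2.png

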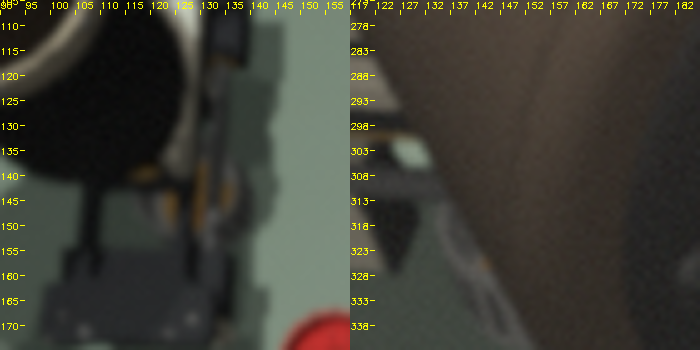

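Call:
move_arm --pt "7 0 0 0 0 0 0" --pt "6 0 0 0 0 0 0" --pt "5 0 0 0 0 0 0" --pt "4 0 0 0 0 0 0" --pt "4 0 0 0 0 0 0" --pt "4 0 0 0 0 0 0" --pt "4 0 0 0 0 0 0" --pt "4 0 0 0 0 0 0"

```text
clock: 4.3
tool_pos: [0.6345, 0.3182, 0.0096]
orientation: [180.0, -0.0, -90.0]
force: [-0.4, -1.0, -0.1]
opening: 0.0542
```

```bash
python3 -c "
from go import *
go((.635,.319,.01),(.634,-.005,.13))"
```

```text
t 4.3 pos [0.6345 0.3182 0.0096] rpy [180.  -0. -90.] F [-0.4 -1.  -0.1] open 0.0542
(0.635, 0.319, 0.01) shift cm [-0.08 -0.05 -0.04] turn [ 0. -0.  0.]
(0.634, -0.005, 0.13) shift cm [ 32.32   0.05 -12.04] turn [ 0. -0.  0.]
```

Call:
move_arm --pt "4 0 0 -0.6 0 0 0" --pt "4 0 0 -2 0 0 0" --pt "4 0 0 -4 0 0 0" --pt "4 0.5 0 -6.5 0 0 0" --pt "4 2 0 -9 0 0 0" --pt "4 4.5 0 -11 0 0 0" --pt "4 8 0 -12 0 0 0" --pt "4 12 0 -12 0 0 0"

```text
clock: 5.3
tool_pos: [0.635, 0.1968, 0.1319]
orientation: [-179.9, 0.1, -90.0]
force: [-0.3, 0.4, -1.1]
opening: 0.0536
```

```bash
python3 -c "
from go import *
go((.634,-.005,.12),(.634,-.005,.08))"
```

```text
t 5.3 pos [0.635  0.1968 0.1319] rpy [-1.7986e+02  8.0000e-02 -8.9980e+01] F [-0.3  0.4 -1.1] open 0.0536
(0.634, -0.005, 0.12) shift cm [20.18  0.11  1.16] turn [-0.0024  0.0014  0.0004]
(0.634, -0.005, 0.08) shift cm [20.19  0.12  5.16] turn [-0.0024  0.0014  0.0004]
```

Call:
move_arm --pt "4 4 0 0 0 0 0" --pt "4 8 0 0 0 0 0" --pt "4 12 0.05 0 0 0 0" --pt "4 15.5 0.1 0.5 0 0 0" --pt "4 18.2 0.1 2 0 0 0" --pt "4 19.6 0.1 3.5 0 0 0" --pt "4 20 0.1 4.2 0 0 0" --pt "4 20 0.1 4.2 0 0 0"

```text
clock: 6.3
tool_pos: [0.6333, -0.0017, 0.0871]
orientation: [179.9, -0.0, -90.0]
force: [-0.7, -0.4, -1.4]
opening: 0.0541
```

```bash
python3 -c "
from go import *
from shot import *
go((.634,-.005,.05))
shot('3',[.634,-.005,.09])"
```

```text
t 6.3 pos [ 0.6333 -0.0017  0.0871] rpy [ 1.7994e+02 -2.0000e-02 -9.0000e+01] F [-0.7 -0.4 -1.4] open 0.0541
(0.634, -0.005, 0.05) shift cm [ 0.33 -0.08  3.71] turn [ 0.001  -0.0003 -0.    ]
```

View pics/s3.png

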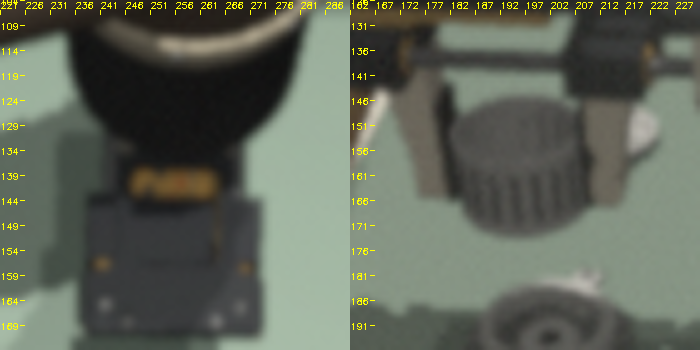

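```bash
cat > held.py <<'E'
from ov import *
def held(s,name,xy,dz,sub,sxy,sdz=0,half=32,k=9):
    c=proj(s,[xy[0],xy[1],(.02+dz+sdz)/2+.01])[0]; x,y=int(c[0])-half,int(c[1])-half
    g=s["frame"][y:y+2*half,x:x+2*half,::-1]; im=cv2.convertScaleAbs(cv2.resize(g,None,fx=k,fy=k,interpolation=cv2.INTER_CUBIC),alpha=1.6)
    for nm,p0,d in((name,xy,dz),(sub,sxy,sdz)):
        for (r,z),col in zip(RINGS[nm],[(0,0,255),(0,255,0),(255,0,0)]):
            p=(proj(s,circ(p0,r,z+d))-[x-.5,y-.5])*k
            cv2.polylines(im,[np.int32(p*16)],True,col,1,cv2.LINE_AA,4)
    return im
E
python3 -c "
from held import *
s=pickle.load(open('pics/side3.pkl','rb'))
cv2.imwrite('pics/h3.png',held(s,'deep',(.6333,-.0012),.0775,'carrier',(.6341,-.0036)))"
```

```text
(no output)
```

View pics/h3.png

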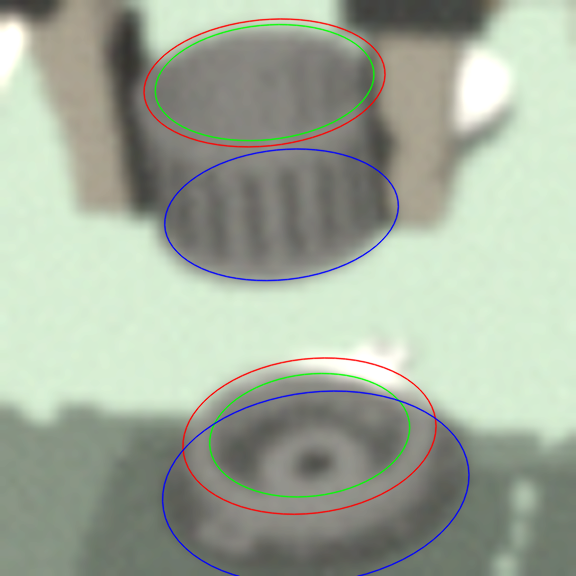

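Call:
move_arm --pt "4 0.3 -0.05 0.6 0 0 0" --pt "4 0.46 -0.05 1.6 0 0 0" --pt "4 0.46 -0.05 2.8 0 0 0" --pt "4 0.46 -0.05 4 0 0 0" --pt "4 0.46 -0.05 4.8 0 0 0" --pt "4 0.46 -0.05 5.2 0 0 0" --pt "4 0.46 -0.05 5.2 0 0 0" --pt "4 0.46 -0.05 5.2 0 0 0"

```text
clock: 7.4
tool_pos: [0.6343, -0.0064, 0.036]
orientation: [-180.0, 0.0, -90.0]
force: [0.1, 0.5, -1.0]
opening: 0.0543
```

```bash
python3 -c "
from go import *
from shot import *
from held import *
go((.6338,-.0063,.0196))
shot('4',[.634,-.005,.06])
s=pickle.load(open('pics/side4.pkl','rb'))
cv2.imwrite('pics/h4.png',held(s,'deep',(.6338,-.0055),.025,'carrier',(.6341,-.0036)))"
```

```text
t 7.4 pos [ 0.6343 -0.0064  0.036 ] rpy [-179.96    0.    -89.99] F [ 0.1  0.5 -1. ] open 0.0543
(0.6338, -0.0063, 0.0196) shift cm [-0.01  0.05  1.64] turn [-0.0006  0.0001  0.0001]
```

View pics/h4.png

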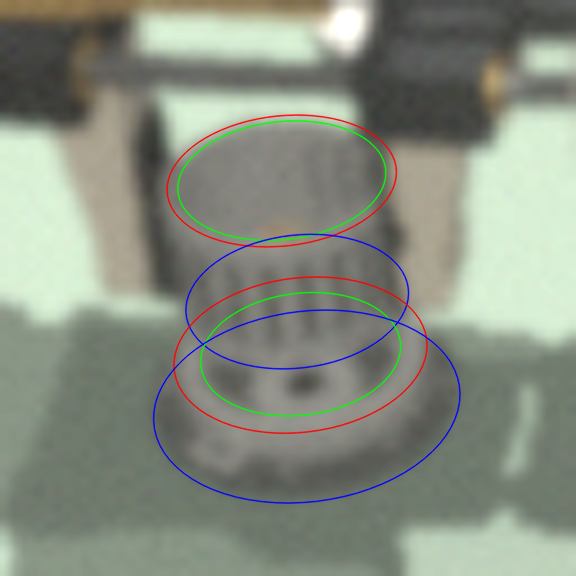

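Call:
move_arm --pt "4 0 0.03 0.4 0 0 0" --pt "4 0 0.03 0.7 0 0 0" --pt "4 0 0.03 1.0 0 0 0" --pt "4 0 0.03 1.2 0 0 0" --pt "4 0 0.03 1.4 0 0 0" --pt "4 0 0.03 1.55 0 0 0" --pt "4 0 0.03 1.6 0 0 0" --pt "4 0 0.03 1.6 0 0 0"

```text
clock: 8.5
tool_pos: [0.6338, -0.0064, 0.0196]
orientation: [-180.0, 0.0, -90.0]
force: [-0.0, -0.8, -0.2]
opening: 0.0538
```

```bash
python3 -c "
from go import *
from shot import *
from held import *
go((.6338,-.0063,.0196))
shot('5',[.634,-.005,.06])
s=pickle.load(open('pics/side5.pkl','rb'))
cv2.imwrite('pics/h5.png',held(s,'deep',(.6338,-.0045),.010,'carrier',(.6341,-.0036)))"
```

```text
t 8.5 pos [ 0.6338 -0.0064  0.0196] rpy [-179.99    0.    -90.  ] F [-0.  -0.8 -0.2] open 0.0538
(0.6338, -0.0063, 0.0196) shift cm [-0.01 -0.    0.  ] turn [-0.0001  0.      0.    ]
```

View pics/h5.png

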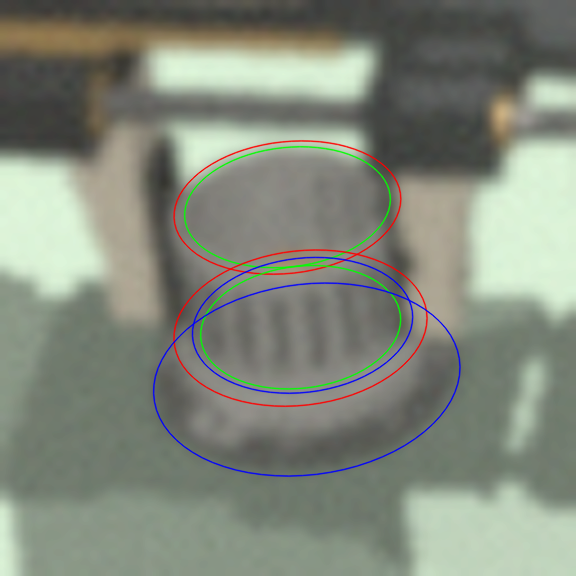

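Call:
move_arm --pt "4 0 0 0.05 0 0 0" --pt "4 0 0 0.1 0 0 0" --pt "4 0 0 0.1 0 0 0" --pt "4 0 0 0.1 0 0 0" --pt "4 0 0 0.1 0 0 0" --pt "4 0 0 0.1 0 0 0" --pt "4 0 0 0.1 0 0 0" --pt "4 0 0 0.1 0 0 0"

```text
clock: 9.6
tool_pos: [0.6339, -0.0064, 0.0195]
orientation: [-180.0, -0.0, -90.0]
force: [-2.5, 1.3, 6.5]
opening: 0.0544
```

Call:
move_arm --pt "6 0 0 0.03 0 0 0" --pt "8.7 0 0 0 0 0 0" --pt "8.7 0 0 0 0 0 0" --pt "8.7 0 0 -1 0 0 0" --pt "8.7 0 0 -4 0 0 0" --pt "8.7 -1 0 -7.5 0 0 0" --pt "8.7 -4 0.8 -9 0 0 0" --pt "8.7 -8.5 2.5 -9 0 0 0"

```text
clock: 10.6
tool_pos: [0.61, 0.0791, 0.111]
orientation: [-179.8, 0.1, -90.1]
force: [0.7, 0.4, 0.2]
opening: 0.0871
```

```bash
python3 -c "
from go import *
go((.590,.1412,.10),(.590,.1412,.06),(.590,.1412,.009))"
```

```text
t 10.6 pos [0.61   0.0791 0.111 ] rpy [-1.7979e+02  7.0000e-02 -9.0100e+01] F [0.7 0.4 0.2] open 0.0871
(0.59, 0.1412, 0.1) shift cm [-6.21  2.01  1.1 ] turn [-0.0037  0.0012 -0.0017]
(0.59, 0.1412, 0.06) shift cm [-6.2   2.03  5.1 ] turn [-0.0037  0.0012 -0.0017]
(0.59, 0.1412, 0.009) shift cm [-6.2   2.05 10.2 ] turn [-0.0037  0.0012 -0.0017]
```

Call:
move_arm --pt "8.7 -3.5 1.2 0.3 0 0 0" --pt "8.7 -5.5 1.9 1.2 0 0 0" --pt "8.7 -6.2 2.05 3 0 0 0" --pt "8.7 -6.2 2.05 4.5 0 0 0" --pt "8.7 -6.2 2.05 5.5 0 0 0" --pt "8.7 -6.2 2.05 5.5 0 0 0" --pt "8.7 -6.2 2.05 5.5 0 0 0" --pt "8.7 -6.2 2.05 5.5 0 0 0"

```text
clock: 11.6
tool_pos: [0.5887, 0.1405, 0.0542]
orientation: [-179.9, 0.0, -90.0]
force: [-0.2, -0.0, -0.4]
opening: 0.0869
```

```bash
python3 -c "
from go import *
from shot import *
from held import *
go((.590,.1412,.009))
shot('6',[.634,-.005,.05])
s=pickle.load(open('pics/side6.pkl','rb'))
a=held(s,'deep',(.6341,-.0036),.010,'carrier',(.6341,-.0036),k=6)
b=held(s,'quarter',(.590,.142),0,'quarter',(.59,.142),k=6)
cv2.imwrite('pics/h6.png',np.hstack([a,b]))"
```

```text
t 11.6 pos [0.5887 0.1405 0.0542] rpy [-1.7995e+02  3.0000e-02 -9.0020e+01] F [-0.2 -0.  -0.4] open 0.0869
(0.59, 0.1412, 0.009) shift cm [-0.06 -0.13  4.52] turn [-0.0009  0.0005 -0.0003]
```

View pics/h6.png

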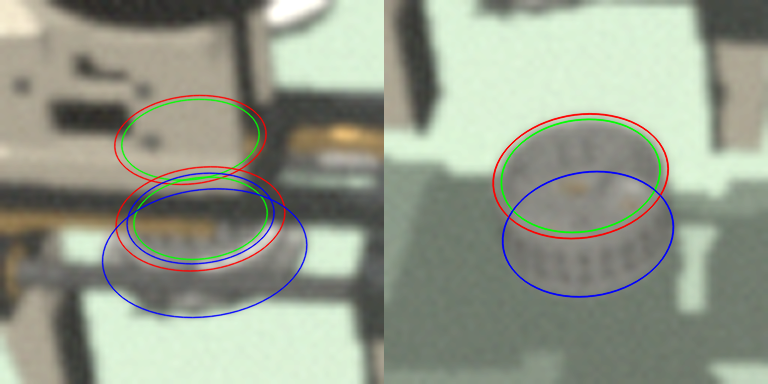

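View pics/s6.png

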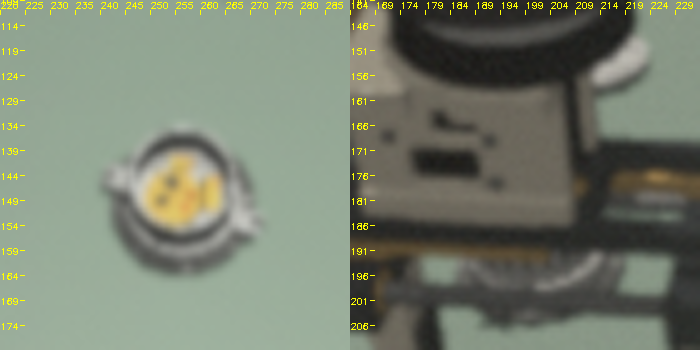

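Call:
move_arm --pt "8.7 -0.05 -0.1 0.6 0 0 0" --pt "8.7 -0.1 -0.13 1.6 0 0 0" --pt "8.7 -0.1 -0.13 2.8 0 0 0" --pt "8.7 -0.1 -0.13 3.9 0 0 0" --pt "8.7 -0.1 -0.13 4.4 0 0 0" --pt "8.7 -0.1 -0.13 4.45 0 0 0" --pt "8 -0.1 -0.13 4.45 0 0 0" --pt "6.5 -0.1 -0.13 4.45 0 0 0"

```text
clock: 12.7
tool_pos: [0.5898, 0.1417, 0.0095]
orientation: [-180.0, 0.0, -90.0]
force: [0.2, -0.2, -0.5]
opening: 0.0748
```

Call:
move_arm --pt "5 0 0 0 0 0 0" --pt "4 0 0 0 0 0 0" --pt "4 0 0 0 0 0 0" --pt "4 0 0 0 0 0 0" --pt "4 0 0 0 0 0 0" --pt "4 0 0 0 0 0 0" --pt "4 0 0 0 0 0 0" --pt "4 0 0 0 0 0 0"

```text
clock: 13.7
tool_pos: [0.5896, 0.1416, 0.0092]
orientation: [-180.0, 0.0, -90.0]
force: [-1.8, 0.3, 5.6]
opening: 0.054
```

```bash
python3 -c "
from go import *
go((.6338,-.0063,.13))"
```

```text
t 13.7 pos [0.5896 0.1416 0.0092] rpy [-179.99    0.    -90.  ] F [-1.8  0.3  5.6] open 0.054
(0.6338, -0.0063, 0.13) shift cm [ 14.79  -4.42 -12.08] turn [-0.0001  0.      0.0001]
```

Call:
move_arm --pt "4 0 0 -0.6 0 0 0" --pt "4 0 0 -2 0 0 0" --pt "4 0 0 -4.5 0 0 0" --pt "4 0.5 0 -7.5 0 0 0" --pt "4 2 -0.5 -10 0 0 0" --pt "4 5 -1.5 -11 0 0 0" --pt "4 8.5 -2.6 -11 0 0 0" --pt "4 11.5 -3.5 -10.5 0 0 0"

```text
clock: 14.7
tool_pos: [0.6253, 0.0256, 0.1157]
orientation: [-179.9, 0.0, -90.0]
force: [0.3, 0.7, -1.9]
opening: 0.054
```

Call:
move_arm --pt "4 1.8 -0.5 0 0 0 0" --pt "4 2.8 -0.8 0.3 0 0 0" --pt "4 3.3 -0.9 0.8 0 0 0" --pt "4 3.3 -0.9 1.2 0 0 0" --pt "4 3.3 -0.9 1.5 0 0 0" --pt "4 3.3 -0.9 1.5 0 0 0" --pt "4 3.3 -0.9 1.5 0 0 0" --pt "4 3.3 -0.9 1.5 0 0 0"

```text
clock: 15.7
tool_pos: [0.6336, -0.0063, 0.0993]
orientation: [-180.0, 0.0, -90.0]
force: [0.3, 0.1, -0.9]
opening: 0.0537
```

```bash
python3 -c "
from go import *
from shot import *
from held import *
go((.6338,-.0063,.0555))
shot('7',[.634,-.005,.05])
s=pickle.load(open('pics/side7.pkl','rb'))
cv2.imwrite('pics/h7.png',held(s,'quarter',(.6338,-.0040),.0905,'deep',(.6341,-.0036),.010))"
```

```text
t 15.7 pos [ 0.6336 -0.0063  0.0993] rpy [-179.98    0.    -89.98] F [ 0.3  0.1 -0.9] open 0.0537
(0.6338, -0.0063, 0.0555) shift cm [ 0.   -0.02  4.38] turn [-0.0003  0.      0.0003]
```

View pics/h7.png

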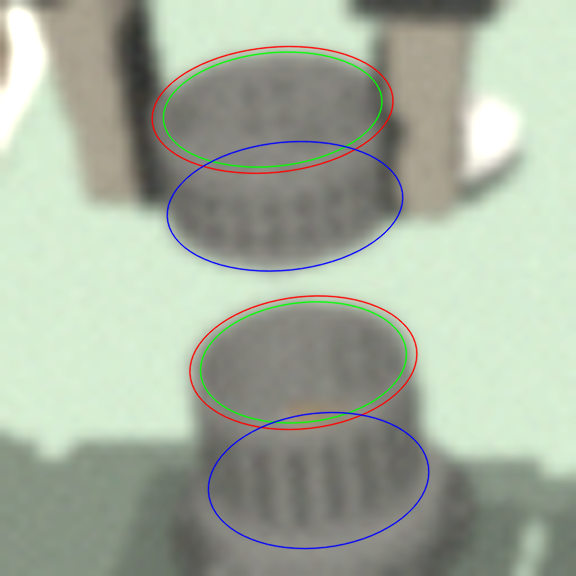

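Call:
move_arm --pt "4 0 0 0.6 0 0 0" --pt "4 0 0 1.6 0 0 0" --pt "4 0 0 2.6 0 0 0" --pt "4 0 0 3.3 0 0 0" --pt "4 0 0 3.8 0 0 0" --pt "4 0 0 4.2 0 0 0" --pt "4 0 0 4.35 0 0 0" --pt "4 0 0 4.35 0 0 0"

```text
clock: 16.8
tool_pos: [0.6336, -0.0064, 0.0557]
orientation: [-180.0, -0.0, -90.0]
force: [-0.4, -0.4, -0.1]
opening: 0.0541
```

Call:
move_arm --pt "4 0 0 0.05 0 0 0" --pt "4 0 0 0.1 0 0 0" --pt "4 0 0 0.15 0 0 0" --pt "4 0 0 0.15 0 0 0" --pt "4 0 0 0.15 0 0 0" --pt "4 0 0 0.15 0 0 0" --pt "4 0 0 0.15 0 0 0" --pt "4 0 0 0.15 0 0 0"

```text
clock: 17.8
tool_pos: [0.6337, -0.0064, 0.0552]
orientation: [-179.9, -0.0, -90.0]
force: [-3.6, -0.6, 7.8]
opening: 0.0542
```

```bash
python3 -c "
from go import *
from shot import *
from held import *
go((.6338,-.0063,.0555))
shot('8',[.634,-.005,.05])
s=pickle.load(open('pics/side8.pkl','rb'))
cv2.imwrite('pics/h8.png',held(s,'quarter',(.6338,-.0040),.046,'deep',(.6341,-.0036),.010))"
```

```text
t 17.8 pos [ 0.6337 -0.0064  0.0552] rpy [-179.95   -0.    -89.98] F [-3.6 -0.6  7.8] open 0.0542
(0.6338, -0.0063, 0.0555) shift cm [-0.01 -0.01 -0.03] turn [-0.0009 -0.      0.0003]
```

View pics/h8.png

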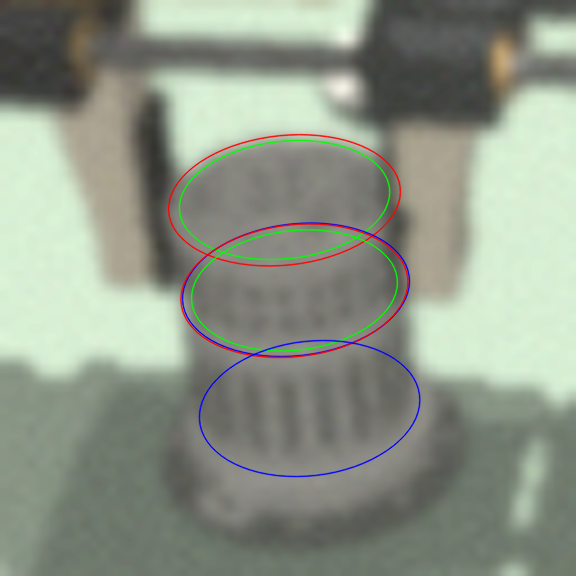

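Call:
move_arm --pt "6 0 0 -0.08 0 0 0" --pt "8.7 0 0 -0.1 0 0 0" --pt "8.7 0 0 -0.1 0 0 0" --pt "8.7 0 0 -1 0 0 0" --pt "8.7 0 0 -3.5 0 0 0" --pt "8 -1 0.3 -6 0 0 0" --pt "7.2 -4 2 -7 0 0 0" --pt "7.2 -8 5 -7 0 0 0"

```text
clock: 18.9
tool_pos: [0.5844, 0.0742, 0.1256]
orientation: [-179.9, 0.0, -90.1]
force: [-0.3, 0.4, 0.0]
opening: 0.0729
```

```bash
python3 -c "
from go import *
from h import *
T=pickle.load(open('pics/top0.pkl','rb'));S=pickle.load(open('pics/side0.pkl','rb'))
from fit import fit,FR
e=back(T,(246*.64,278*.64),.02)[:2]; print('red',e)
g=T['frame'].copy()
go((.4588,.2484,.12),(.4588,.2484,.008))"
```

```text
red [0.54803991 0.24033547]
t 18.9 pos [0.5844 0.0742 0.1256] rpy [-1.7985e+02  5.0000e-02 -9.0090e+01] F [-0.3  0.4  0. ] open 0.0729
(0.4588, 0.2484, 0.12) shift cm [-17.4   12.58   0.54] turn [-0.0026  0.0008 -0.0015]
(0.4588, 0.2484, 0.008) shift cm [-17.4   12.61  11.74] turn [-0.0026  0.0008 -0.0015]
```

Call:
move_arm --pt "8 -4 3 0 0 0 -0.15" --pt "8 -8.5 6.2 0 0 0 -0.3" --pt "8 -13 9.4 0 0 0 -0.46" --pt "8 -16.3 11.8 0.5 0 0 -0.62" --pt "8 -17.4 12.6 2 0 0 -0.784" --pt "8 -17.4 12.6 5 0 0 -0.784" --pt "8 -17.4 12.6 7 0 0 -0.784" --pt "8 -17.4 12.6 7 0 0 -0.784"

```text
clock: 19.9
tool_pos: [0.4569, 0.247, 0.0533]
orientation: [179.9, -0.0, -45.1]
force: [-0.0, 0.5, 0.7]
opening: 0.0798
```

```bash
python3 -c "
from go import *
from shot import *
from held import *
go((.4588,.2484,.008),yaw=-45)
shot('9',[.459,.248,.03])
s=pickle.load(open('pics/side9.pkl','rb'))
T=pickle.load(open('pics/top9.pkl','rb'))
cv2.imwrite('pics/h9.png',np.hstack([held(s,'shallow',(.4592,.248),0,'shallow',(.4592,.248),k=6),crop(T,proj(T,[.55,.14,.03])[0],60,3)[:384]]) if 0 else held(s,'shallow',(.4592,.248),0,'shallow',(.4592,.248),k=8))"
```

```text
t 19.9 pos [0.4569 0.247  0.0533] rpy [ 1.7986e+02 -1.0000e-02 -4.5070e+01] F [-0.   0.5  0.7] open 0.0798
(0.4588, 0.2484, 0.008) shift cm [ 0.04 -0.24  4.53] turn [ 0.0025 -0.0002 -0.0012]
```

View pics/h9.png

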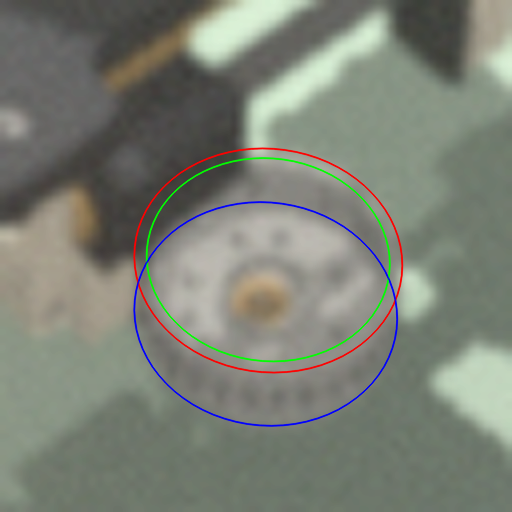

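View pics/s9.png

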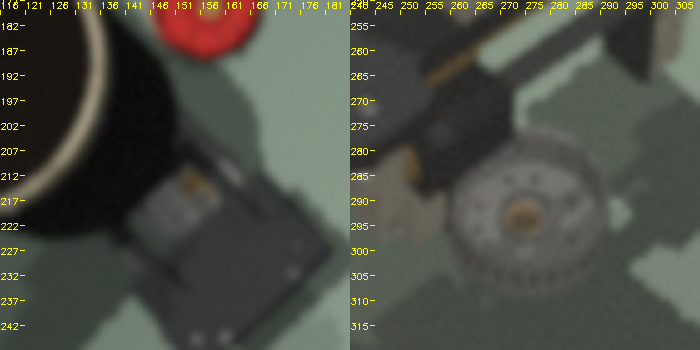

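Call:
move_arm --pt "8 0.04 -0.15 0.6 0 0 0" --pt "8 0.04 -0.24 1.6 0 0 0" --pt "8 0.04 -0.24 2.8 0 0 0" --pt "8 0.04 -0.24 3.9 0 0 0" --pt "8 0.04 -0.24 4.4 0 0 0" --pt "8 0.04 -0.24 4.5 0 0 0" --pt "8 0.04 -0.24 4.5 0 0 0" --pt "7 0.04 -0.24 4.5 0 0 0"

```text
clock: 21.0
tool_pos: [0.4597, 0.2492, 0.0094]
orientation: [-180.0, 0.0, -45.1]
force: [0.2, 0.7, -0.1]
opening: 0.0742
```

Call:
move_arm --pt "6 0 0 0 0 0 0" --pt "5 0 0 0 0 0 0" --pt "4 0 0 0 0 0 0" --pt "4 0 0 0 0 0 0" --pt "4 0 0 0 0 0 0" --pt "4 0 0 0 0 0 0" --pt "4 0 0 0 0 0 0" --pt "4 0 0 0 0 0 0"

```text
clock: 22.0
tool_pos: [0.4595, 0.249, 0.0092]
orientation: [180.0, -0.0, -45.1]
force: [-2.4, -0.3, 4.9]
opening: 0.0539
```

```bash
python3 -c "
from go import *
go((.4588,.2484,.008),(.6338,-.0063,.135),yaw=-45)"
```

```text
t 22.0 pos [0.4595 0.249  0.0092] rpy [180.    -0.   -45.08] F [-2.4 -0.3  4.9] open 0.0539
(0.4588, 0.2484, 0.008) shift cm [-0.01  0.09  0.12] turn [ 0.     -0.     -0.0013]
(0.6338, -0.0063, 0.135) shift cm [ 30.38   5.68 -12.58] turn [ 0.     -0.     -0.0013]
```

Call:
move_arm --pt "4 0 0 -0.6 0 0 0" --pt "4 0 0 -2 0 0 0" --pt "4 0 0 -4.5 0 0 0" --pt "4 0.5 0 -7.5 0 0 0" --pt "4 2 0.3 -10.5 0 0 0" --pt "4 5 0.9 -12.3 0 0 0" --pt "4 9 1.7 -12.6 0 0 0" --pt "4 13.5 2.5 -12.6 0 0 0"

```text
clock: 23.0
tool_pos: [0.5381, 0.1353, 0.1369]
orientation: [-179.9, -0.0, -45.0]
force: [1.2, -0.3, -0.2]
opening: 0.0534
```

```bash
python3 -c "
from go import *
go((.6338,-.0063,.125),yaw=-45)"
```

```text
t 23.0 pos [0.5381 0.1353 0.1369] rpy [-1.7985e+02 -3.0000e-02 -4.5010e+01] F [ 1.2 -0.3 -0.2] open 0.0534
(0.6338, -0.0063, 0.125) shift cm [16.78  3.24  1.19] turn [-0.0026 -0.0006 -0.0002]
```

Call:
move_arm --pt "4 4 0.8 0 0 0 0" --pt "4 8 1.6 0 0 0 0" --pt "4 11.8 2.3 0.1 0 0 0" --pt "4 14.7 2.9 0.4 0 0 0" --pt "4 16.3 3.2 0.8 0 0 0" --pt "4 16.75 3.24 1 0 0 0" --pt "4 16.75 3.24 1 0 0 0" --pt "4 16.75 3.24 1 0 0 0"

```text
clock: 24.0
tool_pos: [0.6322, -0.0049, 0.1254]
orientation: [-180.0, -0.0, -45.0]
force: [0.3, 0.3, -0.2]
opening: 0.0534
```

```bash
python3 -c "
from go import *
from shot import *
from held import *
go((.6338,-.0063,.0812),yaw=-45)
shot('10',[.634,-.005,.05])
s=pickle.load(open('pics/side10.pkl','rb'))
cv2.imwrite('pics/h10.png',held(s,'shallow',(.6338,-.0040),.117,'quarter',(.6341,-.0036),.046))"
```

```text
t 24.0 pos [ 0.6322 -0.0049  0.1254] rpy [-179.99   -0.    -45.03] F [ 0.3  0.3 -0.2] open 0.0534
(0.6338, -0.0063, 0.0812) shift cm [ 0.21 -0.02  4.42] turn [-0.0002 -0.     -0.0005]
```

View pics/h10.png

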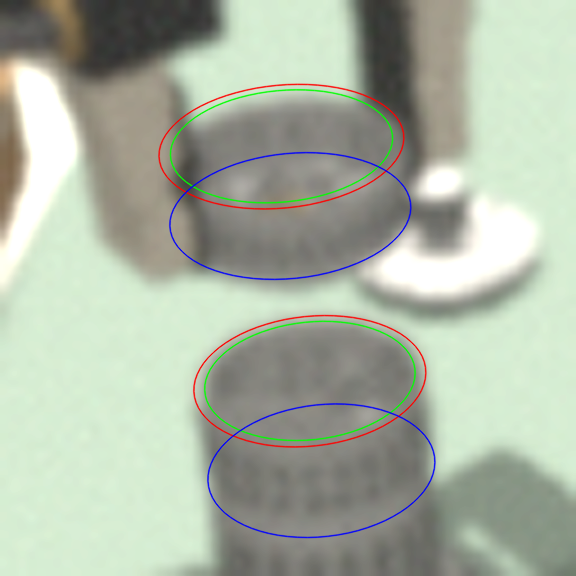

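Call:
move_arm --pt "4 0.1 0 0.6 0 0 0" --pt "4 0.2 0 1.6 0 0 0" --pt "4 0.2 0 2.4 0 0 0" --pt "4 0.2 0 2.9 0 0 0" --pt "4 0.2 0 3.1 0 0 0" --pt "4 0.2 0 3.1 0 0 0" --pt "4 0.2 0 3.1 0 0 0" --pt "4 0.2 0 3.1 0 0 0"

```text
clock: 25.1
tool_pos: [0.634, -0.0071, 0.0944]
orientation: [-180.0, -0.0, -45.1]
force: [-0.3, 0.3, -0.7]
opening: 0.0535
```

```bash
python3 -c "
from go import *
from shot import *
from held import *
go((.6338,-.0063,.0812),yaw=-45)
shot('11',[.634,-.005,.05])
s=pickle.load(open('pics/side11.pkl','rb'))
cv2.imwrite('pics/h11.png',held(s,'shallow',(.6338,-.0040),.085,'quarter',(.6341,-.0036),.046))"
```

```text
t 25.1 pos [ 0.634  -0.0071  0.0944] rpy [-1.7998e+02 -1.0000e-02 -4.5080e+01] F [-0.3  0.3 -0.7] open 0.0535
(0.6338, -0.0063, 0.0812) shift cm [-0.08 -0.04  1.32] turn [-0.0004 -0.0003 -0.0014]
```

View pics/h11.png

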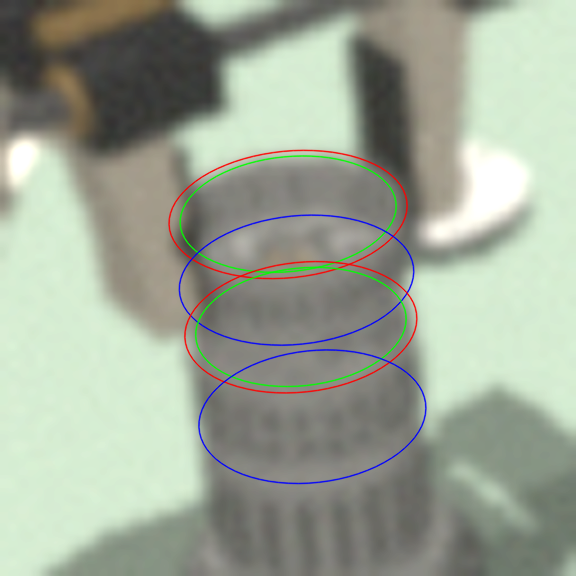

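Call:
move_arm --pt "4 -0.03 -0.08 0.4 0 0 0" --pt "4 -0.03 -0.08 0.7 0 0 0" --pt "4 -0.03 -0.08 0.95 0 0 0" --pt "4 -0.03 -0.08 1.15 0 0 0" --pt "4 -0.03 -0.08 1.28 0 0 0" --pt "4 -0.03 -0.08 1.3 0 0 0" --pt "4 -0.03 -0.08 1.3 0 0 0" --pt "4 -0.03 -0.08 1.3 0 0 0"

```text
clock: 26.2
tool_pos: [0.6343, -0.0064, 0.0812]
orientation: [-180.0, -0.0, -45.1]
force: [0.1, -0.4, 1.7]
opening: 0.0534
```

Call:
move_arm --pt "4 0 0 0.05 0 0 0" --pt "4 0 0 0.1 0 0 0" --pt "4 0 0 0.13 0 0 0" --pt "4 0 0 0.13 0 0 0" --pt "4 0 0 0.13 0 0 0" --pt "4 0 0 0.13 0 0 0" --pt "4 0 0 0.13 0 0 0" --pt "4 0 0 0.13 0 0 0"

```text
clock: 27.2
tool_pos: [0.6344, -0.0065, 0.0811]
orientation: [-180.0, -0.0, -45.1]
force: [-3.5, 0.2, 10.3]
opening: 0.0539
```

```bash
python3 -c "
from go import *
from shot import *
from held import *
go((.6338,-.0063,.0812),yaw=-45)
shot('12',[.634,-.005,.05])
s=pickle.load(open('pics/side12.pkl','rb'))
cv2.imwrite('pics/h12.png',held(s,'shallow',(.6338,-.0040),.072,'quarter',(.6341,-.0036),.046))"
```

```text
t 27.2 pos [ 0.6344 -0.0065  0.0811] rpy [-1.7998e+02 -5.0000e-02 -4.5050e+01] F [-3.5  0.2 10.3] open 0.0539
(0.6338, -0.0063, 0.0812) shift cm [-0.06  0.03 -0.01] turn [-0.0004 -0.0008 -0.001 ]
```

View pics/h12.png

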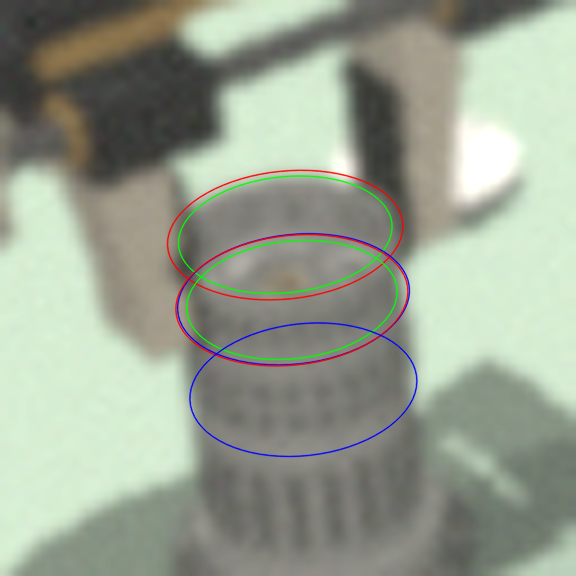

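Call:
move_arm --pt "6 0 0 -0.08 0 0 0" --pt "8.7 0 0 -0.1 0 0 0" --pt "8.7 0 0 -0.1 0 0 0" --pt "8.7 0 0 -1 0 0 0" --pt "8.7 0 0 -3.5 0 0 0" --pt "8.7 0 0 -6 0 0 0.1" --pt "7 2 2 -6.5 0 0 0.25" --pt "5 4.5 4.5 -6.5 0 0 0.4"

```text
clock: 28.3
tool_pos: [0.6349, -0.07, 0.1464]
orientation: [-179.9, -0.0, -68.2]
force: [0.9, 1.2, -0.6]
opening: 0.0722
```

```bash
python3 -c "
from go import *
go((.6388,-.174,.12),(.6388,-.174,.05))"
```

```text
t 28.3 pos [ 0.6349 -0.07    0.1464] rpy [-1.7987e+02 -3.0000e-02 -6.8190e+01] F [ 0.9  1.2 -0.6] open 0.0722
(0.6388, -0.174, 0.12) shift cm [9.8  3.51 2.64] turn [-2.300e-03 -1.000e-04  3.807e-01]
(0.6388, -0.174, 0.05) shift cm [9.8  3.52 9.64] turn [-2.300e-03 -1.000e-04  3.807e-01]
```

Call:
move_arm --pt "5 3.5 1.2 0.3 0 0 0.15" --pt "5 7 2.5 1 0 0 0.3" --pt "5 9.2 3.3 2.5 0 0 0.38" --pt "5 9.8 3.5 5 0 0 0.38" --pt "5 9.8 3.5 7.5 0 0 0.38" --pt "5 9.8 3.5 9 0 0 0.38" --pt "5 9.8 3.5 9 0 0 0.38" --pt "5 9.8 3.5 9 0 0 0.38"

```text
clock: 29.3
tool_pos: [0.6392, -0.1739, 0.0559]
orientation: [-179.9, -0.0, -89.7]
force: [0.2, 0.1, -0.5]
opening: 0.0496
```

```bash
python3 -c "
from go import *
from shot import *
from held import *
go((.6388,-.174,.012))
shot('13',[.639,-.174,.03])
s=pickle.load(open('pics/side13.pkl','rb'));T=pickle.load(open('pics/top13.pkl','rb'))
a=held(s,'lid',(.6384,-.1715),0,'lid',(.6384,-.1715),k=6);b=held(T,'shallow',(.6334,-.0073),.072,'carrier',(.6334,-.0073),k=6)
cv2.imwrite('pics/h13.png',np.hstack([a,b]))"
```

```text
t 29.3 pos [ 0.6392 -0.1739  0.0559] rpy [-1.7992e+02 -2.0000e-02 -8.9740e+01] F [ 0.2  0.1 -0.5] open 0.0496
(0.6388, -0.174, 0.012) shift cm [0.01 0.05 4.39] turn [-0.0014 -0.0003  0.0046]
```

View pics/h13.png

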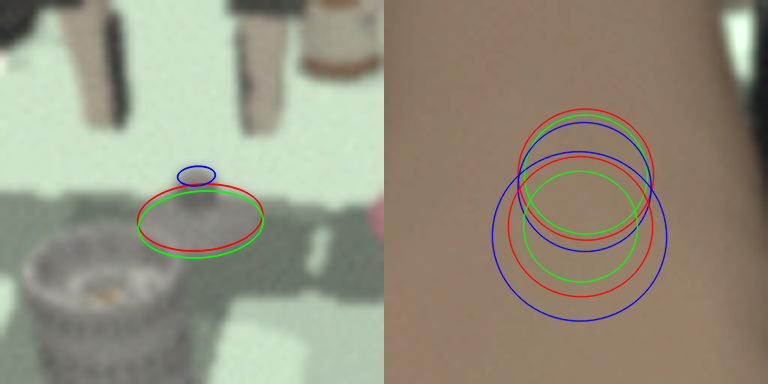

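View pics/s13.png

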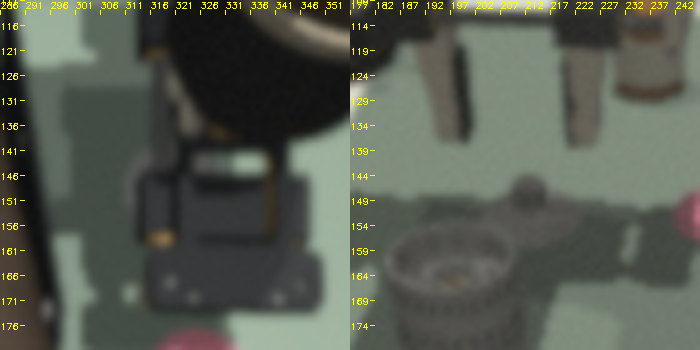

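```bash
python3 -c "
from h import *
s=pickle.load(open('pics/side13.pkl','rb'))
print(proj(s,[[.6392,-.1739,.0559],[.6392+.025,-.1739,.0559],[.6392-.025,-.1739,.0559],[.6388,-.174,.03],[.6384,-.1715,.03]]))
cv2.imwrite('pics/z13.png',crop(s,(212,140),25,14))"
```

```text
[[211.1895961  135.39286156]
 [201.43520383 135.01955643]
 [220.98506163 135.76773859]
 [212.1856111  144.23986364]
 [212.16307352 144.75219457]]
```

View pics/z13.png

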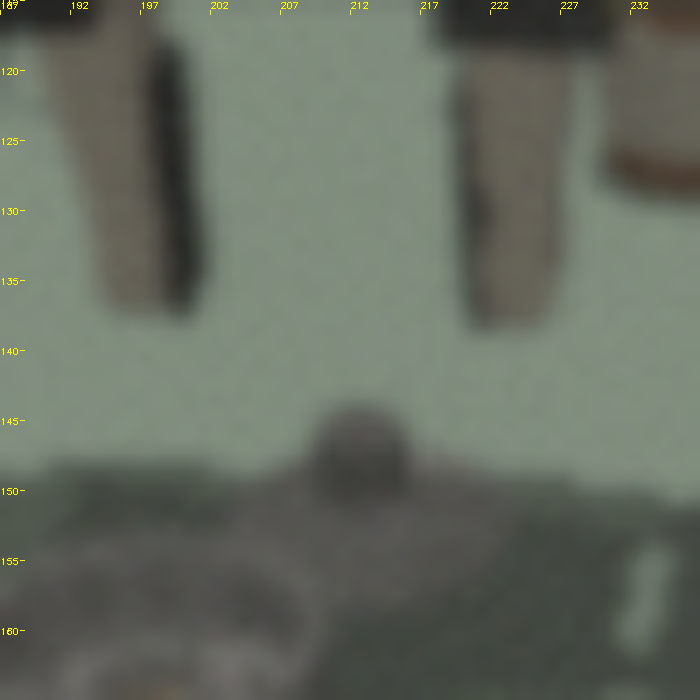

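Call:
move_arm --pt "5 0 0.05 0.6 0 0 0" --pt "5 0 0.05 1.6 0 0 0" --pt "5 0 0.05 2.8 0 0 0" --pt "5 0 0.05 3.8 0 0 0" --pt "5 0 0.05 4.2 0 0 0" --pt "5 0 0.05 4.3 0 0 0" --pt "4 0 0.05 4.3 0 0 0" --pt "3 0 0.05 4.3 0 0 0"

```text
clock: 30.4
tool_pos: [0.6382, -0.174, 0.0122]
orientation: [-180.0, -0.0, -89.8]
force: [0.2, -0.8, -0.8]
opening: 0.0352
```

Call:
move_arm --pt "2 0 0 0 0 0 0" --pt "1 0 0 0 0 0 0" --pt "0.5 0 0 0 0 0 0" --pt "0.5 0 0 0 0 0 0" --pt "0.5 0 0 0 0 0 0" --pt "0.5 0 0 0 0 0 0" --pt "0.5 0 0 0 0 0 0" --pt "0.5 0 0 0 0 0 0"

```text
clock: 31.4
tool_pos: [0.638, -0.174, 0.0119]
orientation: [-180.0, -0.0, -89.8]
force: [-1.3, 0.6, 3.8]
opening: 0.0147
```

```bash
python3 -c "
from go import *
go((.6342,-.0063,.16))"
```

```text
t 31.4 pos [ 0.638  -0.174   0.0119] rpy [-179.99   -0.    -89.76] F [-1.3  0.6  3.8] open 0.0147
(0.6342, -0.0063, 0.16) shift cm [-16.77   0.31 -14.81] turn [-0.0002 -0.0001  0.0041]
```

Call:
move_arm --pt "0.5 0 0 -0.6 0 0 0" --pt "0.5 0 0 -2 0 0 0" --pt "0.5 0 0 -4.5 0 0 0" --pt "0.5 0 0 -7.5 0 0 0" --pt "0.5 -0.5 0 -10.5 0 0 0" --pt "0.5 -2 0 -13.3 0 0 0" --pt "0.5 -4.5 0.1 -14.5 0 0 0" --pt "0.5 -8 0.2 -14.5 0 0 0"

```text
clock: 32.4
tool_pos: [0.6363, -0.0938, 0.1593]
orientation: [-179.8, 0.0, -89.8]
force: [0.7, 0.8, -1.2]
opening: 0.0149
```

```bash
python3 -c "
from go import *
go((.6342,-.0063,.14))"
```

```text
t 32.4 pos [ 0.6363 -0.0938  0.1593] rpy [-1.798e+02  1.000e-02 -8.983e+01] F [ 0.7  0.8 -1.2] open 0.0149
(0.6342, -0.0063, 0.14) shift cm [-8.75  0.2   1.93] turn [-0.0035  0.0002  0.0029]
```

Call:
move_arm --pt "0.5 -3.5 0.1 0 0 0 0" --pt "0.5 -6.5 0.15 0 0 0 0" --pt "0.5 -8.2 0.2 0.4 0 0 0" --pt "0.5 -8.75 0.2 1 0 0 0" --pt "0.5 -8.75 0.2 1.6 0 0 0" --pt "0.5 -8.75 0.2 1.8 0 0 0" --pt "0.5 -8.75 0.2 1.8 0 0 0" --pt "0.5 -8.75 0.2 1.8 0 0 0"

```text
clock: 33.4
tool_pos: [0.6334, -0.007, 0.1389]
orientation: [-180.0, -0.0, -89.8]
force: [-0.3, 0.4, 0.1]
opening: 0.0148
```

```bash
python3 -c "
from go import *
from shot import *
from held import *
go((.6342,-.0063,.102))
shot('14',[.634,-.005,.1])
s=pickle.load(open('pics/side14.pkl','rb'));d=sensors.get_obs()['tool_pos']
cv2.imwrite('pics/h14.png',held(s,'lid',(d[0],-.0040),d[2]-.0119,'shallow',(.6341,-.0036),.072))"
```

```text
t 33.4 pos [ 0.6334 -0.007   0.1389] rpy [-179.99   -0.    -89.81] F [-0.3  0.4  0.1] open 0.0148
(0.6342, -0.0063, 0.102) shift cm [-0.07 -0.08  3.69] turn [-0.0002 -0.      0.0034]
```

View pics/h14.png

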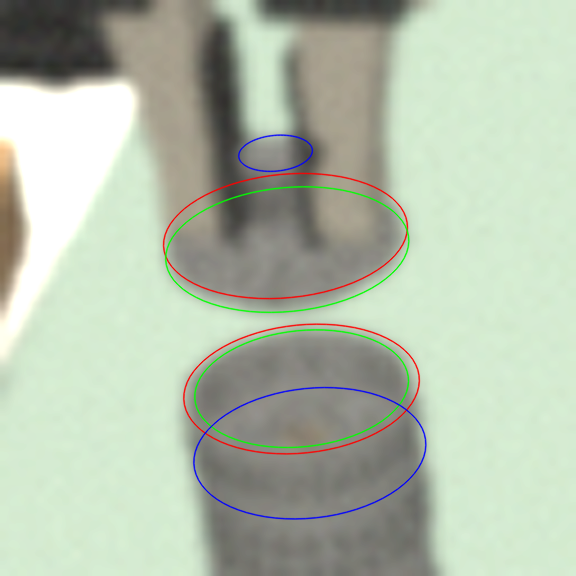

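Call:
move_arm --pt "0.5 -0.1 -0.05 0.5 0 0 0" --pt "0.5 -0.1 -0.05 1.2 0 0 0" --pt "0.5 -0.1 -0.05 2 0 0 0" --pt "0.5 -0.1 -0.05 2.4 0 0 0" --pt "0.5 -0.1 -0.05 2.5 0 0 0" --pt "0.5 -0.1 -0.05 2.5 0 0 0" --pt "0.5 -0.1 -0.05 2.5 0 0 0" --pt "0.5 -0.1 -0.05 2.5 0 0 0"

```text
clock: 34.5
tool_pos: [0.6338, -0.0055, 0.114]
orientation: [-180.0, 0.0, -89.8]
force: [0.9, -0.1, -1.8]
opening: 0.0151
```

```bash
python3 -c "
from go import *
from shot import *
from held import *
go((.6342,-.0063,.102))
shot('15',[.634,-.005,.1])
s=pickle.load(open('pics/side15.pkl','rb'));d=sensors.get_obs()['tool_pos']
cv2.imwrite('pics/h15.png',held(s,'lid',(d[0],-.0030),d[2]-.0119,'shallow',(.6341,-.0030),.072))"
```

```text
t 34.5 pos [ 0.6338 -0.0055  0.114 ] rpy [-1.7998e+02  1.0000e-02 -8.9770e+01] F [ 0.9 -0.1 -1.8] open 0.0151
(0.6342, -0.0063, 0.102) shift cm [ 0.08 -0.04  1.2 ] turn [-0.0004  0.0001  0.004 ]
```

View pics/h15.png

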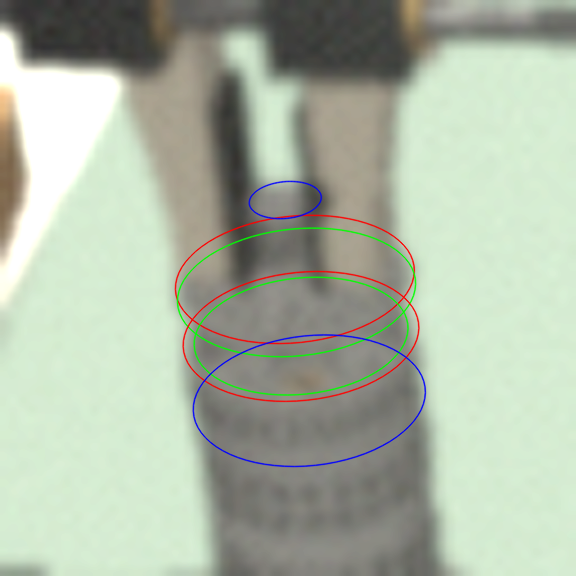

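Call:
move_arm --pt "0.5 0.04 -0.03 0.3 0 0 0" --pt "0.5 0.04 -0.03 0.6 0 0 0" --pt "0.5 0.04 -0.03 0.85 0 0 0" --pt "0.5 0.04 -0.03 1.0 0 0 0" --pt "0.5 0.04 -0.03 1.1 0 0 0" --pt "0.5 0.04 -0.03 1.17 0 0 0" --pt "0.5 0.04 -0.03 1.17 0 0 0" --pt "0.5 0.04 -0.03 1.17 0 0 0"

```text
clock: 35.6
tool_pos: [0.6341, -0.0059, 0.1022]
orientation: [-180.0, 0.0, -89.8]
force: [0.3, -0.2, -1.2]
opening: 0.015
```

Call:
move_arm --pt "0.5 0 0 0.05 0 0 0" --pt "0.5 0 0 0.1 0 0 0" --pt "0.5 0 0 0.13 0 0 0" --pt "0.5 0 0 0.13 0 0 0" --pt "0.5 0 0 0.13 0 0 0" --pt "0.5 0 0 0.13 0 0 0" --pt "0.5 0 0 0.13 0 0 0" --pt "0.5 0 0 0.13 0 0 0"

```text
clock: 36.6
tool_pos: [0.6344, -0.0059, 0.1019]
orientation: [-179.9, -0.0, -89.8]
force: [-2.4, 0.0, 5.7]
opening: 0.0151
```

```bash
python3 -c "
from go import *
from shot import *
from held import *
go((.6342,-.0063,.102))
shot('16',[.634,-.005,.1])
s=pickle.load(open('pics/side16.pkl','rb'));d=sensors.get_obs()['tool_pos']
cv2.imwrite('pics/h16.png',held(s,'lid',(d[0],-.0030),.09,'shallow',(.6341,-.0030),.072))"
```

```text
t 36.6 pos [ 0.6344 -0.0059  0.1019] rpy [-179.94   -0.    -89.75] F [-2.4  0.   5.7] open 0.0151
(0.6342, -0.0063, 0.102) shift cm [ 0.04  0.02 -0.01] turn [-0.0011 -0.0001  0.0043]
```

View pics/h16.png

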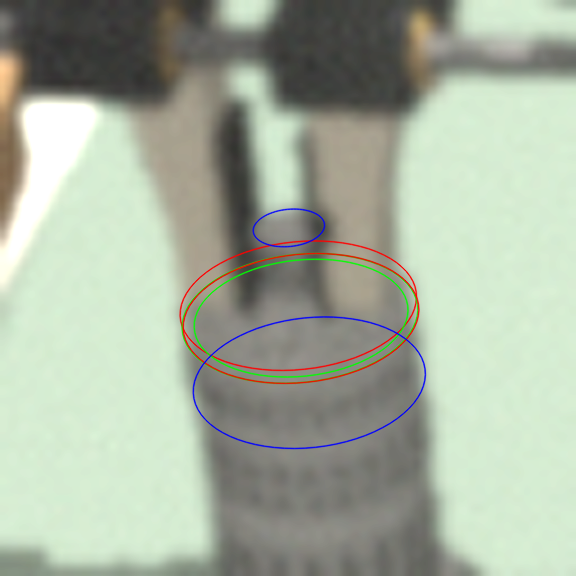

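Seated: the TCP stopped at 0.1019 with 5.7 N, the height worked out beforehand. Next I release, retreat straight up and move aside to inspect.

Call:
move_arm --pt "2.5 0 0 -0.1 0 0 0" --pt "4 0 0 -0.12 0 0 0" --pt "4 0 0 -0.12 0 0 0" --pt "4 0 0 -0.8 0 0 0" --pt "4 0 0 -2.5 0 0 0" --pt "4 0 0 -5 0 0 0" --pt "4 0 0 -8 0 0 0" --pt "4 -2 2 -9 0 0 0"

```text
clock: 37.7
tool_pos: [0.6157, 0.0136, 0.1941]
orientation: [-179.8, 0.0, -89.8]
force: [-0.4, 0.6, 0.4]
opening: 0.04
```

Call:
move_arm --pt "4 -4 2 0 0 0 0" --pt "4 -9 4 0 0 0 0" --pt "4 -14 6 0 0 0 0" --pt "4 -19 8 0 0 0 0" --pt "4 -24 10 0 0 0 0" --pt "4 -28 12 0 0 0 0" --pt "4 -30 13 0 0 0 0" --pt "4 -30 13 0 0 0 0"

```text
clock: 38.7
tool_pos: [0.4823, 0.3151, 0.1921]
orientation: [-179.9, 0.1, -89.6]
force: [0.5, -0.1, -0.2]
opening: 0.0402
```

```bash
python3 -c "
from go import *
from shot import *
from held import *
go()
shot('17',[.634,-.005,.06],30,6)
for n in('side','top'):
    s=pickle.load(open(f'pics/{n}17.pkl','rb')); cv2.imwrite(f'pics/full17{n}.png',s['frame'][:,:,::-1])
s=pickle.load(open('pics/side17.pkl','rb'))
cv2.imwrite('pics/h17.png',cv2.resize(crop(s,proj(s,[.634,-.005,.06])[0],32,9),(576,576)))"
```

```text
t 38.7 pos [0.4823 0.3151 0.1921] rpy [-1.7993e+02  7.0000e-02 -8.9620e+01] F [ 0.5 -0.1 -0.2] open 0.0402
```

View pics/h17.png

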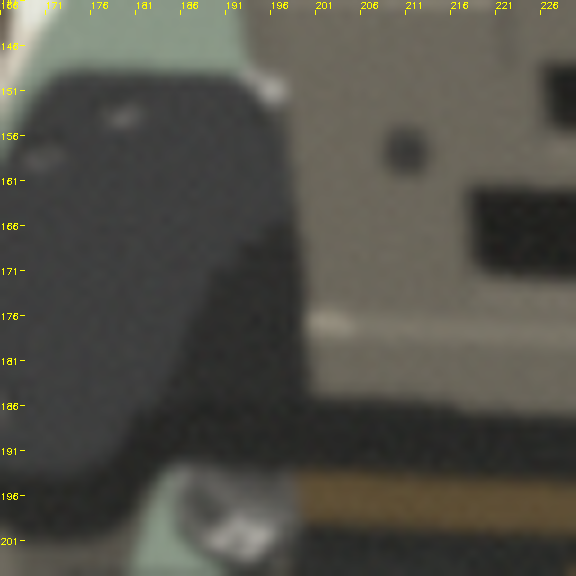

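View pics/full17top.png

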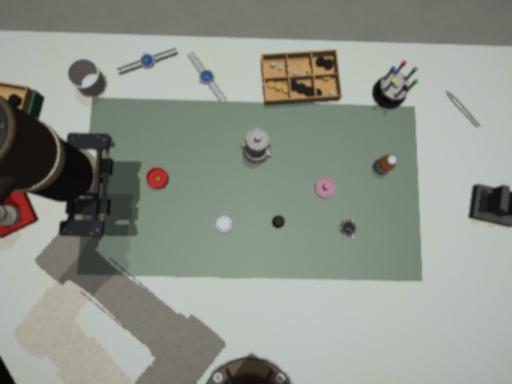

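View pics/full17side.png

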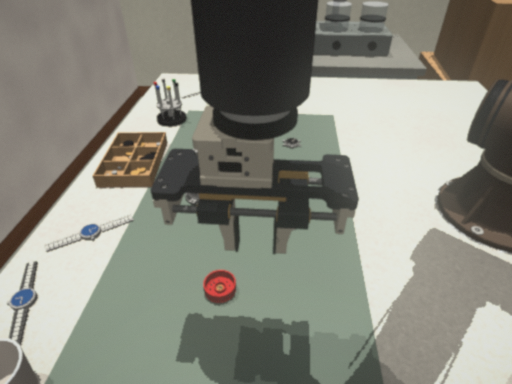

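Call:
move_arm --pt "4 0 2 0 0 0 0" --pt "4 0 5 0 0 0 0" --pt "4 0 8 0 0 0 0" --pt "4 1 11 0 0 0 0" --pt "4 1 12 0 0 0 0" --pt "4 1 12 0 0 0 0" --pt "4 1 12 0 0 0 0" --pt "4 1 12 0 0 0 0"

```text
clock: 39.8
tool_pos: [0.3633, 0.3031, 0.1906]
orientation: [180.0, -0.0, -89.8]
force: [0.0, -0.6, 0.6]
opening: 0.0402
```

```bash
python3 -c "
from go import *
from shot import *
from held import *
go()
shot('18',[.634,-.005,.06],30,6)
s=pickle.load(open('pics/side18.pkl','rb'))
a=crop(s,proj(s,[.634,-.005,.06])[0],32,9);T=pickle.load(open('pics/top18.pkl','rb'))
cv2.imwrite('pics/h18.png',a);cv2.imwrite('pics/t18.png',crop(T,proj(T,[.634,-.005,.06])[0],32,9))"
```

```text
t 39.8 pos [0.3633 0.3031 0.1906] rpy [ 1.7999e+02 -2.0000e-02 -8.9810e+01] F [ 0.  -0.6  0.6] open 0.0402
```

View pics/h18.png

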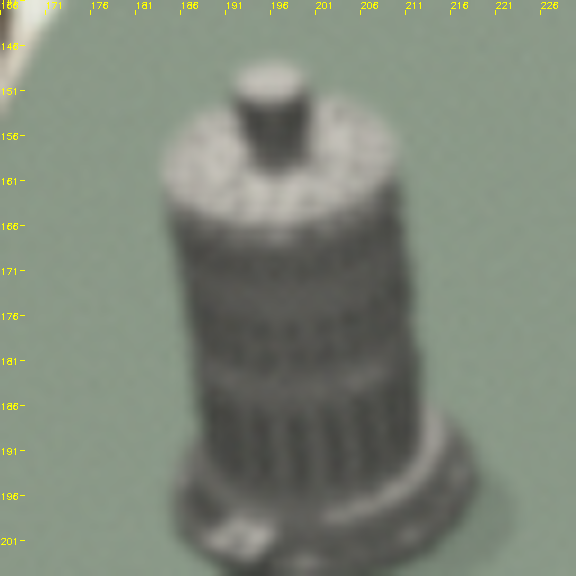

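View pics/t18.png

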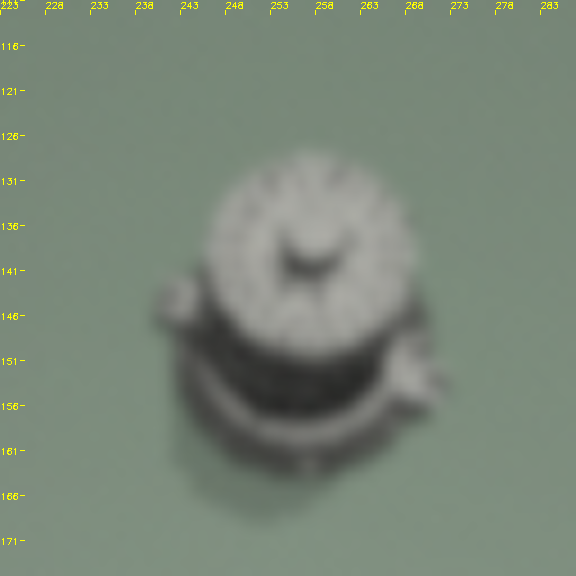

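The side crop shows a straight, gapless stack, with the lid at (196,159) and the collar at (203,193). The top crop shows the lid centred at (257,139) over the collar. I'll check quickly that the bystanders are unmoved, then hand in.

```bash
python3 -c "
from h import *
a=pickle.load(open('pics/top0.pkl','rb'))['frame'].astype(float);b=pickle.load(open('pics/top18.pkl','rb'))['frame'].astype(float)
for n,(x,y) in dict(bottle=(386,163),watch=(348,228),die=(224,224),loupe=(278,221),pink=(326,187),red=(157,178)).items():
    p=[f[y-16:y+16,x-16:x+16].mean(2) for f in(a,b)]
    print(n,cv2.phaseCorrelate(p[0],p[1]))
from plant import sensors,job
o=sensors.get_obs();print(o['clock'],o['force']);print(job.close_job())"
```

```text
bottle ((0.12495031659461198, -0.010475342555462674), 0.8831357851154549)
watch ((0.010057736234779568, 0.025958795164013893), 0.8494222979022316)
die ((0.0398208568903069, -0.12042335773667645), 0.9028914869902429)
loupe ((0.0012530937493391292, -0.06359264557850253), 0.8023482798044044)
pink ((0.04477853726871395, -0.13707837940063072), 0.8975525311636554)
red ((0.09372397672371768, -0.1797288094872549), 0.8689351538384079)
39.9 [-0.02025756  0.07634033  0.47118396]
the job is handed in; nothing more can be done
None
```

The basket stack is loaded on the carrier in the order asked: deep basket in the collar, then four-compartment, shallow, and the lid on top. I handed it in at 39.9 s with the gripper empty and well clear of everything.

- **Seating:** each part was held level and pressed down gently. Each stopped within about 0.1 mm of the tool height worked out for full seating, with about 6–10 N of contact force.
- **Final pictures:** the side view shows a straight stack with no gaps. The top view shows the lid centred over the collar.
- **Bystanders:** the bottle, watch head, die and loupe, and also the red and pink lookalikes, shifted less than 0.2 pixel (under about 0.5 mm) between the first and last top views.
- **Disagreements:** the two cameras differed by about 1–5 mm in y. I used their average and corrected it with the arm's own readings. The lid knob measured 14.7–15.1 mm between the fingers instead of 16 mm, but it held firmly.

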